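# Hold the lens arm level over the specimen dish

### The job

Slide the lens arm along its rail, keeping it low, until the lens is wholly clear of the rack's clear roof; then lift it with the fingers at its balance point (between the two ribs on the bar) and hold it level, the lens centred over the specimen dish on the stage and about 60 mm above the dish's rim. Finish while still holding it there, at rest, with the arm carried by the fingers alone. Do not drop it, do not touch the stage or its dish, and leave the jars and other things on the bench where they are.

Things in the scene. Friction and masses are not known exactly. Their poses are not given: they have to be found in the camera images.
- lens_arm: aluminium magnifier arm, about 0.4 kg, 270 mm long: straight bar 18 x 18 mm with a round lens at one end. Origin = balance point (centre of mass), on the bar's centre line, halfway between two low cross ribs 32 mm apart on its top. x along the bar towards the lens, z up. It starts loose, flat on the rack's rail, origin 45 mm above the bench, its x along the rack's x, the lens under the roof
- lens_centre (a point): centre of the lens at mid-thickness, 75 mm from the balance point in the arm's +x; its rim is 80 mm across and 18 mm thick, level with the bar. Axes as the arm
- bar_end (a point): free end of the bar, 155 mm from the balance point in the arm's -x
- rack: storage rack fixed to the bench. Origin at bench level under its rail; x along the rail from the open end to the roofed end. Base plate 120 mm wide, 8 mm thick. The arm starts with its origin within 8 mm of x = 0 and comes out only towards -x; its rim is clear of the roof once the arm's origin is beyond x = -75 mm
- roof_edge (a point): middle of the lower front edge of the rack's clear roof, 40 mm from the rack's origin in +x, 66 mm above the bench (12 mm over the rim). The roof is 6 mm thick, 120 mm wide and goes 92 mm back in +x; below it are side walls 8 mm beside the lens rim and an end wall
- rail_end (a point): open end of the rail's top, 36 mm above the bench, 150 mm from the rack's origin in -x. The rail is 14 mm wide, with 28 mm deep free space on both sides of it down to the base plate, from here to the roof's front edge
- stage: specimen stage fixed to the bench: dark round plate 100 mm across on a pillar, carrying a glass dish 84 mm across with root pieces, top of rim 70 mm above the bench. Origin at bench level on its axis
- dish_rim (a point): centre of the dish's mouth, at rim height, 70 mm above the bench
- roof_jar: small brown jar, 38 mm across, 50 mm tall, standing on the rack's roof; bystander
- squat_jar: squat lidded glass jar, 58 mm across, 55 mm tall, beside the stage (the two may have changed places); bystander
- amber_bottle: brown bottle, 60 mm across, 130 mm tall, behind the stage; bystander
- vial: small corked vial, 28 mm across, 60 mm tall; bystander
- brush: brush 170 mm long lying on the bench; bystander
- petri: shallow open glass dish on the bench, 84 mm across, 22 mm tall; bystander
- sample_tin: flat metal tin 90 x 60 x 22 mm; bystander

How it is judged (in metres and radians):
On the way, in this order (a step that is already met when the one before it is completed fails the run):
1. the lens is drawn out clear of the roof along the rail while the arm is still low (raised by less than 18 mm) (x of lens_arm in the frame of rack between -0.3 and -0.075 m and z of lens_arm in the frame of rack below 0.063 m), for 0.1 s.
2. the arm is lifted by the fingers at its balance point, at least 35 mm off the rail and near level (x of the grasp point in the frame of lens_arm between -0.016 and 0.016 m and contact force between the fingers and lens_arm above 1 N and height (world z) of lens_arm above 0.08 m and angle between lens_arm's own z axis and vertical below 0.17 rad), for 0.2 s.
At the end, for the whole second after the job is handed in: the fingers hold the bar within 16 mm of the balance point along the bar, the lens centre is within 16 mm of the dish's axis and 40 to 85 mm above its rim, the arm is within 5 degrees of level, at rest and touched by nothing but the gripper (x of the grasp point in the frame of lens_arm between -0.016 and 0.016 m and contact force between the fingers and lens_arm above 1 N and horizontal distance between lens_centre and dish_rim below 0.016 m and z of lens_centre in the frame of dish_rim between 0.04 and 0.085 m and angle between lens_arm's own z axis and vertical below 0.09 rad and linear speed of lens_arm below 0.02 m/s and angular speed of lens_arm below 0.1 rad/s and contact force between lens_arm and stage below 0.1 N and contact force between lens_arm and rack below 0.1 N and contact force between lens_arm and roof_jar below 0.1 N and contact force between lens_arm and squat_jar below 0.1 N and contact force between lens_arm and amber_bottle below 0.1 N and contact force between lens_arm and vial below 0.1 N and contact force between lens_arm and brush below 0.1 N and contact force between lens_arm and petri below 0.1 N and contact force between lens_arm and sample_tin below 0.1 N); the arm keeps its last pose, push and grip.
It fails at once if the lens arm falls or is put down below its rail (height (world z) of lens_arm below 0.03 m).
It fails at once if the stage or its dish is touched (contact force between any of lens_arm, the fingers, the arm and stage above 0.5 N).
It fails at once if a bystander is moved by more than 15 mm (distance of any of roof_jar, squat_jar, amber_bottle, vial, brush, petri, sample_tin from where it was at the start of the episode above 0.015 m).
It also fails if it takes over 42 s, if anything falls off the work surface, if the arm or the gripper's body presses on something with over 40 N, if the wrist force passes 120 N, or if a joint passes its speed limit or range.

### The arm

A 6-joint arm with a two-finger parallel gripper is mounted at the origin on the work surface. World frame = base frame: x ahead of the robot, y to its left, z up, the work surface at z = 0. Lengths are in m, angles in degrees, forces in N, time in s.
With the tool pointing down it reaches from about 0.325 to 0.75 m from the base axis. Payload 7.6 kg.
Tool frame: the origin (TCP) lies where the fingers leave the gripper's body, on its centre line; the fingertips stand 73 mm ahead of it and the grasp point (between the pads) lies 54 mm ahead of it; x points along the fingers, y is the direction in which the jaws open and shut, and the axes are right-handed (so a half turn about x gives the same grasp; the last joint's range is limited). The gripper opens to 85 mm and grips with 20 to 120 N. Pads are 22 mm wide; open, the fingers measure 114 mm over their backs; the gripper's body (76 mm by 85 mm) begins 54 mm behind the grasp point. The pads swing forward as they close: fully open they stand 13 mm farther back than shut.
Start: joints at [-67.512, 2.991, 80.254, -0, 96.75, -4.028], TCP at [0.234, -0.47, 0.304] pointing down, gripper open.
Joint ranges: [-166.34, 166.34], [-52.06, 124.39], [6.96, 135.62], [-60.46, 240.46], [14.63, 156.25], [-167.68, 167.68]. Speed limits (degrees/s): [147.25, 147.25, 172.46, 180, 180, 180].

### API

Orientations are given as [roll, pitch, yaw] about the fixed x, y, z axes, in that order (R = Rz(yaw) Ry(pitch) Rx(roll)).
In Python, from cell import env gives the robot as it stands.
- The arm moves only by the shell command python3 -m pendant 'ROWS'. ROWS is a JSON object of lists of equal length, an entry for each row: "jaw": the opening, from 0 (shut) to 1 (fully open); "delta_pos": the shift along the tool's x, y, z each as a share of 0.25 m, from -1 to 1, a list of three; "rotation": the turn, a rotation vector about the tool's x, y, z each as a share of 180 degrees, from -1 to 1, a list of three. A call has 1 to 5 rows; each row is the pose to reach, as a shift and turn from the pose commanded when the call began, along the tool's axes at that moment, turning the shorter way round; what a row does not reach only later rows make up. A row lasts 1/10 s, in which the tool goes at most 50 mm and 8.59 degrees, less where a joint would pass 70% of its speed; a pose out of reach is approached as far as the arm can. A call with a number of a shift or a turn outside -1 to 1 is refused whole. A call with a gripper value outside its range is refused whole. The fingers move at their own pace and stop on an object; the grip force is fixed at half the most. Time passes only in rows, so rows that repeat a pose let the fingers close. It gives the time, the measured TCP pose, the force and the opening at its end, in the units of the state.
- env.get_obs(): the state, without advancing time (a new reading comes with each control period).
- env.grab_frame(name): name is "scene" or "top"; returns (picture, depth): 384x512x3 uint8, blue, green, red; 384x512 float32, m along the optical axis (not along the pixel's ray), 0 where there is no reading.
- env.camera_info(name): a dict with "fovy" (degrees; the focal length in pixels is half the picture's height over the tangent of half this angle, whatever the lens; pixels are square), "cx", "cy" (the principal point, pixels), "eye" and "rotation" of the camera in the world. Camera axes: x right, y down, z forward; pixel columns grow to the right and rows downward; lengths in m; the calibration is good to about 2 mm. A picture is of the moment at which its call begins. camera_info takes no time and is no camera call.
- env.job_done(): hands the job in, once; it reports no verdict.
Trained networks look in the newest picture that a camera, given by its name, has taken for a name from the list of things; names that differ only in an ending like _2 or _b are one class to them, and where a whole thing is asked for, a point or a joint stands for the part that bears it (a point fixed in the world has none). Each returns a list of dicts, best first, with "confidence" (0 to 1); they miss things now and then, are a little off and sometimes report something else, mostly with a low value. They report only what shows in the picture. A call takes as long as a camera call.
- env.regions_of(name, camera): "mask" (384x512 bool, what is visible of it) and "box" ([centre column, centre row, width, height] in pixels, round what is visible of it).
- env.place_of(name, camera): "uv" ([column, row] in pixels: a listed point, or the origin of a listed thing).
The state is a dict: "t": time; "joints": joint angles; "joint_vel": joint speeds; "joint_torque": joint torques, N m; "position": TCP position; "tcp_rot": TCP orientation; "wrist_force": force on the tool from outside, world axes, zero at the start; "ft_torque": the same for the moment, N m; "gripper_width": opening from 0.0 (shut) to 1.0 (fully open).
Only numpy, scipy, OpenCV 4.12 (cv2) and the standard library are available. Lean on these libraries where they do the work, as an engineer would, in place of code of your own. Each camera call takes 0.05 s, during which the arm holds its last target.

## Working session

There is one attempt and no reset: what is moved stays moved. The work goes in short steps, Python scripts to look and compute and a shell command to move; the robot and the scene stay as the last step left them, time stands still between calls to the robot, and variables do not carry over. Pictures are saved under pics/ and viewed, and the job is handed in when it is done.

```bash
ls; mkdir -p pics; python3 - <<'E'
from cell import env
import cv2,numpy as np
o=env.get_obs();print(o)
for c in("scene","top"):
    p,d=env.grab_frame(c);cv2.imwrite(f"pics/{c}0.png",p);np.save(f"{c}0d.npy",d);print(c,env.camera_info(c))
    for n in("lens_arm","lens_centre","bar_end","roof_edge","rail_end","dish_rim","stage","rack"):
        print(n,[(np.round(r["uv"],1),round(r["confidence"],2)) for r in env.place_of(n,c)[:3]])
E
```

```text
pics
{'t': 0.0, 'joints': array([-6.75103931e+01,  3.02684611e+00,  8.03121658e+01,  1.10982309e-03,
        9.67498342e+01, -4.02934537e+00]), 'joint_vel': array([ 0.02795983,  0.08899765, -0.04539029,  0.01929547, -0.04356876,
       -0.06860747]), 'joint_torque': array([-9.47037952e-04, -3.81657565e+01, -3.60193205e+01, -1.57675427e-04,
        6.02289118e-03,  4.45551478e-06]), 'position': array([ 0.23435072, -0.46958606,  0.30308327]), 'tcp_rot': array([-94.74018915,  89.91114701, 111.7788927 ]), 'wrist_force': array([ 0.5547203 , -0.92181589,  0.64653713]), 'ft_torque': array([ 0.02839603, -0.03159799, -0.00998482]), 'gripper_width': 1.0068859587323553}
scene {'fovy': 57.887334893969765, 'cx': 252.94532012348395, 'cy': 192.6504645244316, 'eye': array([ 1.07578278, -0.23695908,  0.73143221]), 'rotation': array([-137.85291767,    0.33962446,   66.78148694])}
lens_arm [(array([336.5, 180.2]), 0.85)]
lens_centre [(array([359.9, 172. ]), 0.57)]
bar_end [(array([290.4, 196.5]), 0.9), (array([171.6, 245.9]), 0.59)]
roof_edge [(array([347.7, 169. ]), 0.9), (array([162.9, 314. ]), 0.52)]
rail_end [(array([288.8, 198.9]), 0.67)]
dish_rim [(array([173.1, 245.2]), 0.89)]
stage [(array([176., 262.]), 0.57), (array([171.6, 246. ]), 0.27)]
rack [(array([333.2, 189.4]), 0.82)]
top {'fovy': 57.57679980424565, 'cx': 251.81259987783278, 'cy': 194.75826228416503, 'eye': array([ 0.43331485, -0.04183732,  1.20641083]), 'rotation': array([-174.89423437,    2.07099226,  -91.25487456])}
lens_arm []
lens_centre [(array([155.6, 191.6]), 0.59)]
bar_end [(array([223.9, 190. ]), 0.58)]
roof_edge [(array([164.6, 189. ]), 0.86)]
rail_end [(array([224.9, 189.1]), 0.57)]
dish_rim [(array([320.3, 173.2]), 0.6), (array([146.7, 187.2]), 0.25)]
stage [(array([318.2, 176.7]), 0.59)]
rack [(array([185.7, 193.2]), 0.89)]
```

View pics/scene0.png

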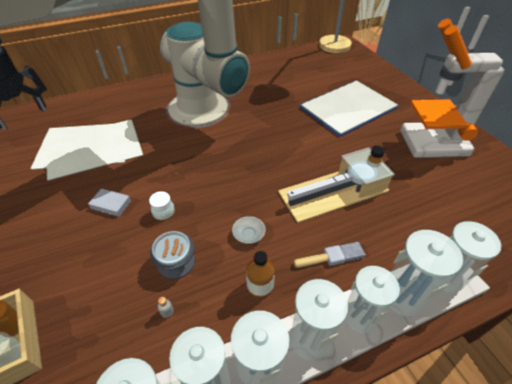

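View pics/top0.png

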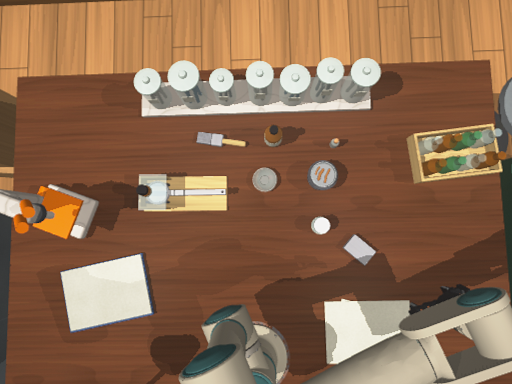

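```bash
cat > h.py <<'E'
import numpy as np
from cell import env
from scipy.spatial.transform import Rotation as R
def cam(c):
    i=env.camera_info(c);f=192/np.tan(np.radians(i["fovy"]/2))
    return f,i["cx"],i["cy"],np.array(i["eye"]),R.from_euler("xyz",i["rotation"],degrees=True).as_matrix()
def atz(c,uv,z):
    f,cx,cy,e,M=cam(c);r=M@np.array([(uv[0]-cx)/f,(uv[1]-cy)/f,1]);return e+r*(z-e[2])/r[2]
def cloud(c,d):
    f,cx,cy,e,M=cam(c);v,u=np.mgrid[:384,:512];P=np.stack([(u-cx)/f*d,(v-cy)/f*d,d],-1);return P@M.T+e
def proj(c,p):
    f,cx,cy,e,M=cam(c);q=M.T@(np.asarray(p)-e);return f*q[:2]/q[2]+[cx,cy]
E
python3 - <<'E'
from h import *
S=dict(lens_arm=[(336.5,180.2),None,.045],lens_centre=[(359.9,172),(155.6,191.6),.045],bar_end=[(290.4,196.5),(223.9,190),.045],roof_edge=[(347.7,169),(164.6,189),.066],rail_end=[(288.8,198.9),(224.9,189.1),.036],dish_rim=[(173.1,245.2),(320.3,173.2),.07],rack=[(333.2,189.4),(185.7,193.2),0])
for k,(a,b,z) in S.items():print(k,atz("scene",a,z).round(4),b and atz("top",b,z).round(4))
E
```

```text
lens_arm [0.5525 0.2332 0.045 ] None
lens_centre [0.5513 0.3108 0.045 ] [0.5569 0.3225 0.045 ]
bar_end [0.5552 0.0894 0.045 ] [0.5564 0.0912 0.045 ]
roof_edge [0.5441 0.2702 0.066 ] [0.5626 0.2858 0.066 ]
rail_end [0.5543 0.0859 0.036 ] [0.5603 0.0887 0.036 ]
dish_rim [ 0.5994 -0.2335  0.07  ] [ 0.6008 -0.228   0.07  ]
rack [0.5458 0.2355 0.    ] [0.5534 0.2304 0.    ]
```

The scene picture shows the rack at about (340,185), its bar running (290,195)–(350,180) with the lens under the roof and the brown jar at (376,155). The dish is at (173,250), with squat and petri jars nearby. In the top picture the bar lies along row ~190, columns 170–228, and the dish is at (322,174). Next I refine with depth.

```bash
python3 - <<'E'
from h import *
import cv2
for c in("scene","top"):
    p=cv2.imread(f"pics/{c}0.png");d=np.load(f"{c}0d.npy");P=cloud(c,d)
    print(c,"dz bench",np.median(P[...,2][(np.abs(P[...,0]-.5)<.03)&(np.abs(P[...,1]-0.0)<.03)&(d>0)]))
    # bar top
    m=(d>0)&(np.abs(P[...,2]-.054)<.008)&(np.abs(P[...,0]-.555)<.03)&(P[...,1]>.085)&(P[...,1]<.275)
    Q=P[m]; 
    if len(Q)>5:
        a=np.polyfit(Q[:,1],Q[:,0],1);print(" bar n",len(Q),"ymin",Q[:,1].min(),"slope",a,"x at .245",np.polyval(a,.245),"z",np.median(Q[:,2]))
    # rim
    m=(d>0)&(P[...,2]>.058)&(P[...,2]<.082)&(np.hypot(P[...,0]-.6,P[...,1]+.23)<.06)
    Q=P[m]
    if len(Q)>4:
        (cx,cy),r=cv2.minEnclosingCircle(Q[:,:2].astype(np.float32));print(" dish",len(Q),cx,cy,r)
    for n in("lens_arm","roof_jar","squat_jar","amber_bottle","vial","petri","brush","stage","sample_tin"):
        r=env.regions_of(n,c)
        if r:
            m=r[0]["mask"]&(d>0);Q=P[m];print(" ",n,round(r[0]["confidence"],2),Q.min(0).round(3),Q.max(0).round(3),np.median(Q,0).round(3))
    x,y,w,h=(270,140,140,85) if c=="scene" else (130,165,110,60)
    k=5 if c=="scene" else 7
    cv2.imwrite(f"pics/{c}0crop.png",cv2.resize(p[y:y+h,x:x+w],None,fx=k,fy=k,interpolation=cv2.INTER_CUBIC))
E
```

```text
scene dz bench 0.0006741906840050937
 bar n 460 ymin 0.08540822315431226 slope [0.01383755 0.5521696 ] x at .245 0.5555598004711386 z 0.05416997791643963
 dish 923 0.6030383110046387 -0.24168351292610168 0.047498274594545364
  lens_arm 0.69 [0.525 0.083 0.035] [0.586 0.292 0.071] [0.558 0.193 0.054]
  roof_jar 0.7 [0.443 0.322 0.   ] [0.577 0.46  0.125] [0.564 0.333 0.106]
  squat_jar 0.72 [ 0.409 -0.259  0.006] [ 0.463 -0.203  0.059] [ 0.449 -0.231  0.048]
  amber_bottle 0.81 [ 0.655 -0.111 -0.001] [ 0.768 -0.028  0.133] [ 0.752 -0.087  0.085]
  vial 0.82 [ 0.678 -0.303 -0.001] [ 0.726 -0.276  0.062] [ 0.718 -0.288  0.037]
  petri 0.73 [ 0.551 -0.088  0.003] [ 0.632 -0.009  0.026] [ 0.585 -0.046  0.014]
  brush 0.76 [ 0.705  0.015 -0.002] [0.768 0.185 0.023] [0.738 0.114 0.018]
  stage 0.56 [ 0.521 -0.289 -0.002] [ 0.649 -0.187  0.073] [ 0.614 -0.241  0.059]
  sample_tin 0.87 [ 0.301 -0.409  0.001] [ 0.4   -0.307  0.026] [ 0.358 -0.357  0.022]
top dz bench -0.00018514730452168227
 bar n 322 ymin 0.08719824741829632 slope [0.01763426 0.54940686] x at .245 0.5537272505987682 z 0.053976925800602205
 dish 389 0.5993642807006836 -0.2354757934808731 0.04904192313551903
  lens_arm 0.74 [0.534 0.087 0.003] [0.572 0.292 0.078] [0.552 0.197 0.054]
  roof_jar 0.63 [0.539 0.326 0.075] [0.575 0.361 0.127] [0.555 0.339 0.12 ]
  squat_jar 0.74 [ 0.406 -0.25   0.012] [ 0.459 -0.198  0.061] [ 0.433 -0.222  0.054]
  amber_bottle 0.91 [ 0.707 -0.105  0.015] [ 0.757 -0.048  0.133] [ 0.726 -0.076  0.09 ]
  petri 0.57 [ 0.555 -0.086 -0.006] [0.639 0.001 0.028] [ 0.596 -0.044  0.012]
  brush 0.86 [ 0.715  0.022 -0.003] [0.765 0.187 0.025] [0.734 0.122 0.018]
  stage 0.81 [ 0.55  -0.286 -0.004] [ 0.657 -0.186  0.076] [ 0.597 -0.234  0.058]
  sample_tin 0.76 [ 0.304 -0.404 -0.005] [ 0.397 -0.302  0.028] [ 0.351 -0.351  0.021]
```

View pics/scene0crop.png

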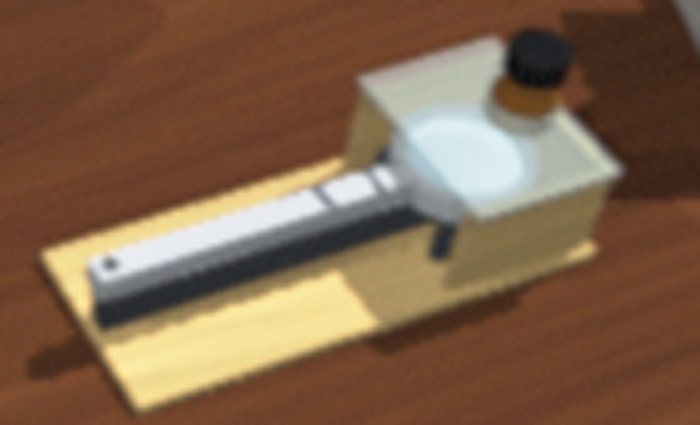

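View pics/top0crop.png

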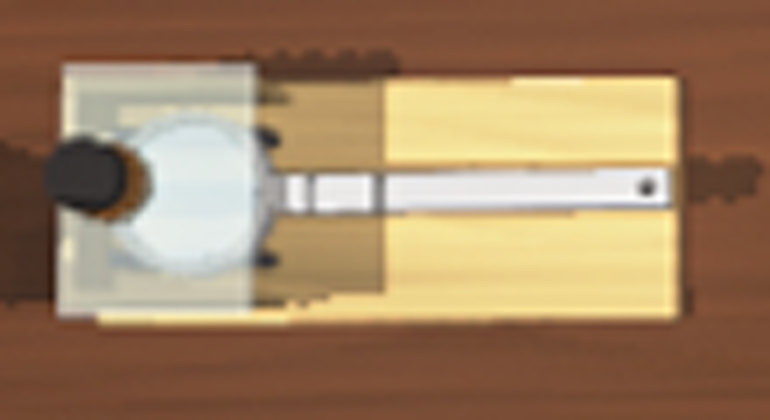

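```bash
python3 - <<'E'
from h import *
print(atz("top",(178.85,192.6),.056),atz("scene",(341.,177.5),.056))
for e in ((130+665/7,165+188/7),):print("barend top",atz("top",e,.054))
print("barend scene",atz("scene",(270+93/5,140+270/5),.054))
M=R.from_euler("xyz",env.get_obs()["tcp_rot"],degrees=True).as_matrix();print(M.round(3))
E
```

```text
[0.55039887 0.2407412  0.056     ] [0.5570242  0.24243372 0.056     ]
barend top [0.54916145 0.08654354 0.054     ]
barend scene [0.55240695 0.08485643 0.054     ]
[[ 0.     0.446 -0.895]
 [-0.    -0.895 -0.446]
 [-1.     0.    -0.   ]]
```

```bash
python3 -m pendant '{"jaw":[1,1,1,1,1],"delta_pos":[[0,-0.494,-0.604],[0,-0.494,-0.604],[0,-0.494,-0.604],[0,-0.494,-0.604],[0,-0.494,-0.604]],"rotation":[[0,0,0],[0,0,0],[0,0,0],[0,0,0],[0,0,0]]}'
```

```text
t: 2.3
position: [0.316, -0.2883, 0.3045]
tcp_rot: [152.4, 89.9, -0.8]
wrist_force: [0.1, -0.3, -0.1]
gripper_width: 1.001
```

```bash
for i in 1 ; do python3 -m pendant '{"jaw":[1,1,1,1,1],"delta_pos":[[0,-0.494,-0.604],[0,-0.494,-0.604],[0,-0.494,-0.604],[0,-0.494,-0.604],[0,-0.494,-0.604]],"rotation":[[0,0,0],[0,0,0],[0,0,0],[0,0,0],[0,0,0]]}'; done
python3 -m pendant '{"jaw":[1,1,1,1,1],"delta_pos":[[0,-0.494,-0.604],[0,-0.494,-0.604],[0,-0.494,-0.604],[0,-0.494,-0.604],[0,-0.494,-0.604]],"rotation":[[0,0,0],[0,0,0],[0,0,0],[0,0,0],[0,0,0]]}'
python3 -m pendant '{"jaw":[1,1,1,1,1],"delta_pos":[[0,-0.494,-0.604],[0,-0.494,-0.604],[0,-0.494,-0.604],[0,-0.494,-0.604],[0,-0.494,-0.604]],"rotation":[[0,0,0],[0,0,0],[0,0,0],[0,0,0],[0,0,0]]}'
python3 -m pendant '{"jaw":[1,1,1,1,1],"delta_pos":[[0,0,0],[0,0,0],[0,0,0],[0,0,0],[0,0,0]],"rotation":[[-0.174,0,0],[-0.174,0,0],[-0.174,0,0],[-0.174,0,0],[-0.174,0,0]]}'
python3 -m pendant '{"jaw":[1,1,1,1,1],"delta_pos":[[0,0,0],[0,0,0],[0,0,0],[0,0,0],[0,0,0]],"rotation":[[-0.174,0,0],[-0.174,0,0],[-0.174,0,0],[-0.174,0,0],[-0.174,0,0]]}'
python3 - <<'E'
from h import *
o=env.get_obs();M=R.from_euler("xyz",o["tcp_rot"],degrees=True).as_matrix();print(o["t"],o["position"],M.round(4))
T=np.array([.554,.241,.13]);print((M.T@(T-o["position"])/.25).round(4))
E
```

```text
t: 2.8
position: [0.3957, -0.1103, 0.304]
tcp_rot: [-157.3, 89.9, 49.6]
wrist_force: [0.2, -0.0, -0.5]
gripper_width: 0.998
t: 3.3
position: [0.4755, 0.067, 0.3032]
tcp_rot: [-66.4, 89.9, 140.4]
wrist_force: [0.1, -0.7, -0.1]
gripper_width: 1.001
t: 3.8
position: [0.5556, 0.2444, 0.3009]
tcp_rot: [-13.9, 89.8, -167.2]
wrist_force: [0.3, -0.7, -1.0]
gripper_width: 1.003
t: 4.3
position: [0.5548, 0.24, 0.304]
tcp_rot: [52.4, 90.0, -69.8]
wrist_force: [1.1, -0.9, 0.4]
gripper_width: 1.005
t: 4.8
position: [0.5546, 0.2408, 0.304]
tcp_rot: [36.2, 90.0, -54.8]
wrist_force: [-0.1, 0.1, 0.7]
gripper_width: 1.0
4.8 [0.55463034 0.24075058 0.30400211] [[ 2.000e-04  9.998e-01 -1.760e-02]
 [-3.000e-04 -1.760e-02 -9.998e-01]
 [-1.000e+00  2.000e-04  3.000e-04]]
[ 0.696  -0.0027 -0.0012]
```

```bash
python3 -m pendant '{"jaw":[1,1,1,1,1],"delta_pos":[[0.2,0,0],[0.4,0,0],[0.56,0,0],[0.56,0,0],[0.56,0,0]],"rotation":[[0,0,0],[0,0,0],[0,0,0],[0,0,0],[0,0,0]]}'
python3 - <<'E'
from h import *
import cv2
p,d=env.grab_frame("scene");cv2.imwrite("pics/s1.png",cv2.resize(p[90:240,230:430],None,fx=4,fy=4,interpolation=cv2.INTER_CUBIC))
p,d=env.grab_frame("top");cv2.imwrite("pics/t1.png",cv2.resize(p[130:250,100:260],None,fx=5,fy=5,interpolation=cv2.INTER_CUBIC))
E
```

```text
t: 5.3
position: [0.5547, 0.2415, 0.165]
tcp_rot: [62.3, 90.0, -28.7]
wrist_force: [0.2, -0.1, 1.0]
gripper_width: 1.0
```

View pics/s1.png

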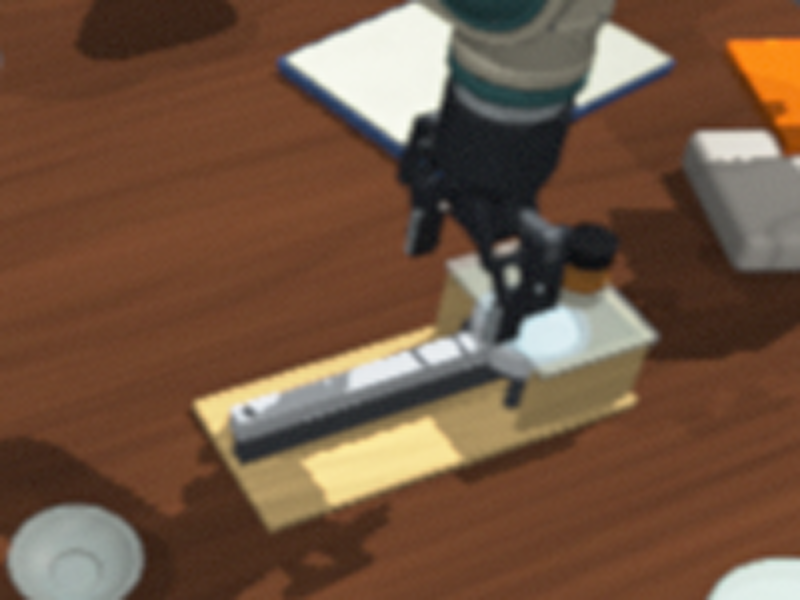

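View pics/t1.png

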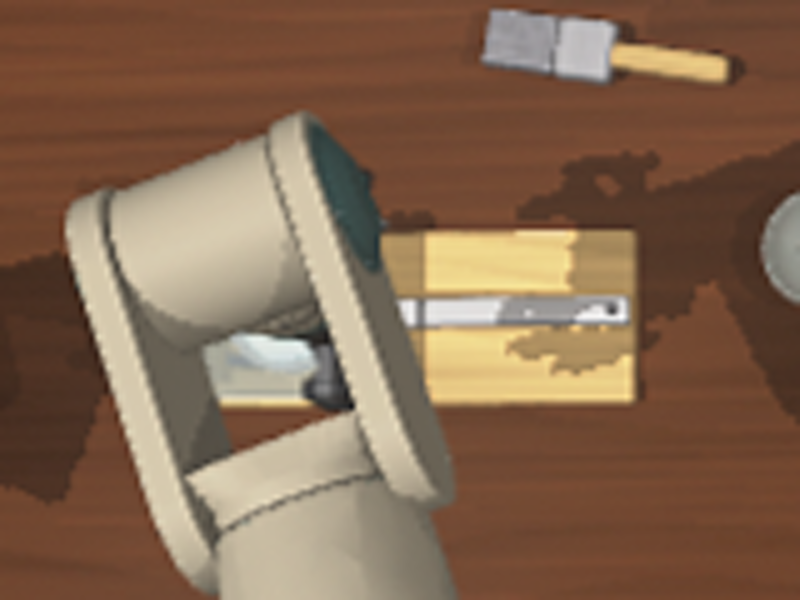

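The scene picture shows the open fingers straddling the bar at about (480,290) in the crop, over the ribs at (440,350), with the jar (590,260) clear. Top view: the robot covers the grasp area, and the bar end shows at (615,310). Descending.

```bash
python3 -m pendant '{"jaw":[1,1,1,1,1],"delta_pos":[[0.08,0,0],[0.16,0,0],[0.22,0,0],[0.26,0,0],[0.26,0,0]],"rotation":[[0,0,0],[0,0,0],[0,0,0],[0,0,0],[0,0,0]]}'
python3 -m pendant '{"jaw":[0,0,0,0,0],"delta_pos":[[0,0,0],[0,0,0],[0,0,0],[0,0,0],[0,0,0]],"rotation":[[0,0,0],[0,0,0],[0,0,0],[0,0,0],[0,0,0]]}'
python3 -m pendant '{"jaw":[0,0,0,0,0],"delta_pos":[[0,0,0],[0,0,0],[0,0,0],[0,0,0],[0,0,0]],"rotation":[[0,0,0],[0,0,0],[0,0,0],[0,0,0],[0,0,0]]}'
python3 - <<'E'
from h import *
import cv2
p,d=env.grab_frame("scene");cv2.imwrite("pics/s2.png",cv2.resize(p[90:240,230:430],None,fx=4,fy=4,interpolation=cv2.INTER_CUBIC))
E
```

```text
t: 5.9
position: [0.5542, 0.2418, 0.0984]
tcp_rot: [-63.8, 89.9, -154.7]
wrist_force: [-1.3, -0.7, 0.1]
gripper_width: 1.002
t: 6.4
position: [0.5544, 0.2421, 0.0996]
tcp_rot: [126.9, 90.0, 36.0]
wrist_force: [-0.3, 0.1, -3.8]
gripper_width: 0.197
t: 6.9
position: [0.5545, 0.2421, 0.0995]
tcp_rot: [119.5, 90.0, 28.6]
wrist_force: [-1.6, 0.3, 5.7]
gripper_width: 0.202
```

View pics/s2.png

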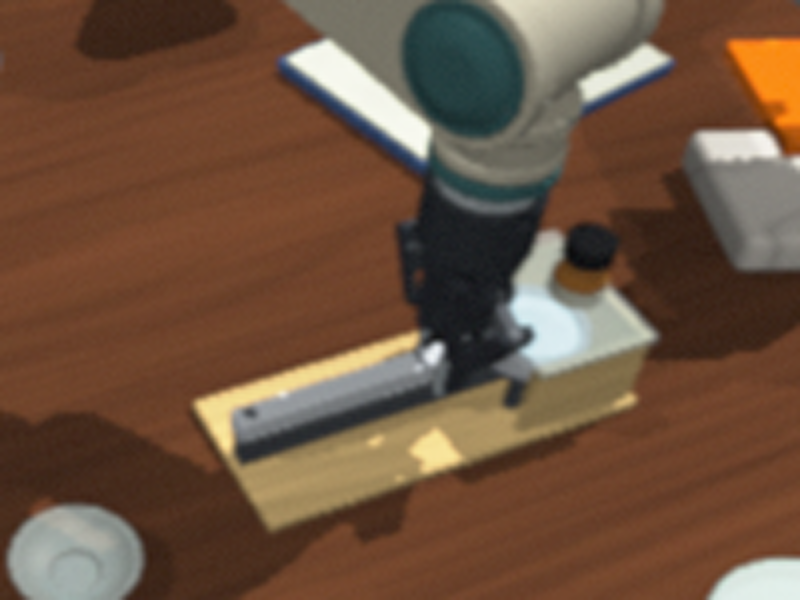

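The scene picture shows the fingers closed on the bar at about (440,365), between the ribs; opening 17 mm matches the bar. I lift 3 mm and slide out gently.

```bash
python3 -m pendant '{"jaw":[0,0,0,0,0],"delta_pos":[[-0.008,0,0],[-0.012,0,0],[-0.012,0,0.02],[-0.012,0,0.05],[-0.012,0,0.08]],"rotation":[[0,0,0],[0,0,0],[0,0,0],[0,0,0],[0,0,0]]}'
python3 - <<'E'
from h import *
import cv2
o=env.get_obs();print(o["wrist_force"],o["ft_torque"])
p,d=env.grab_frame("scene");cv2.imwrite("pics/s3.png",cv2.resize(p[90:240,230:430],None,fx=4,fy=4,interpolation=cv2.INTER_CUBIC))
E
```

```text
t: 7.45
position: [0.5538, 0.221, 0.1014]
tcp_rot: [-52.5, 89.9, -143.4]
wrist_force: [-0.5, -0.4, -5.1]
gripper_width: 0.201
[-0.47212841 -0.41445067 -5.10148076] [0.06125675 0.04407028 0.02593375]
```

View pics/s3.png

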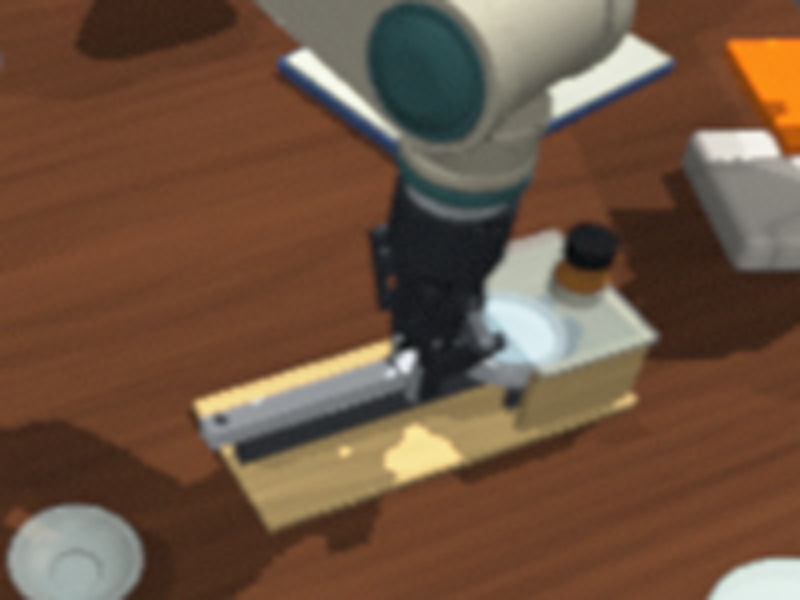

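The arm has moved with the gripper: bar end at (215,430), past the rail end, and the lens rim passes over the small post at (512,395). Wrist force is about the arm's weight and the moment is near zero, so the grip is at balance. I continue.

```bash
python3 -m pendant '{"jaw":[0,0,0,0,0],"delta_pos":[[0,0,0.06],[0,0,0.12],[0,0,0.18],[0,0,0.24],[0,0,0.3]],"rotation":[[0,0,0],[0,0,0],[0,0,0],[0,0,0],[0,0,0]]}'
python3 -m pendant '{"jaw":[0,0,0,0,0],"delta_pos":[[0,0,0.03],[0,0,0.05],[0,0,0.05],[0,0,0.05],[0,0,0.05]],"rotation":[[0,0,0],[0,0,0],[0,0,0],[0,0,0],[0,0,0]]}'
python3 - <<'E'
from h import *
import cv2
o=env.get_obs();print(o["wrist_force"],o["ft_torque"])
p,d=env.grab_frame("scene");cv2.imwrite("pics/s4.png",cv2.resize(p[90:240,230:430],None,fx=4,fy=4,interpolation=cv2.INTER_CUBIC))
p,d=env.grab_frame("top");cv2.imwrite("pics/t4.png",cv2.resize(p[130:250,100:260],None,fx=5,fy=5,interpolation=cv2.INTER_CUBIC))
E
```

```text
t: 8.0
position: [0.5529, 0.1453, 0.1019]
tcp_rot: [19.0, 90.0, -71.9]
wrist_force: [0.3, 0.4, -4.9]
gripper_width: 0.199
t: 8.5
position: [0.5527, 0.135, 0.1019]
tcp_rot: [158.2, 90.0, 67.4]
wrist_force: [-1.0, 0.4, -5.1]
gripper_width: 0.194
[-1.02731687  0.35692791 -5.057732  ] [ 0.00012928  0.01571663 -0.06025538]
```

View pics/s4.png

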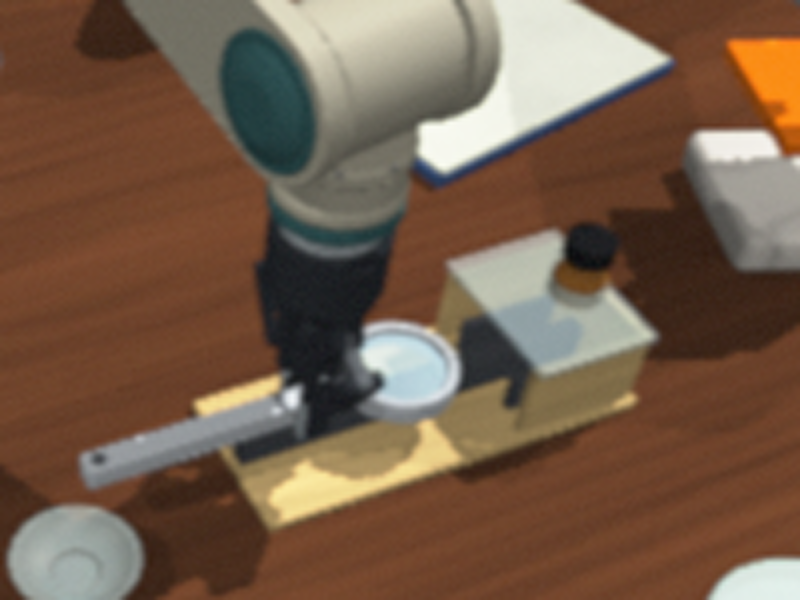

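View pics/t4.png

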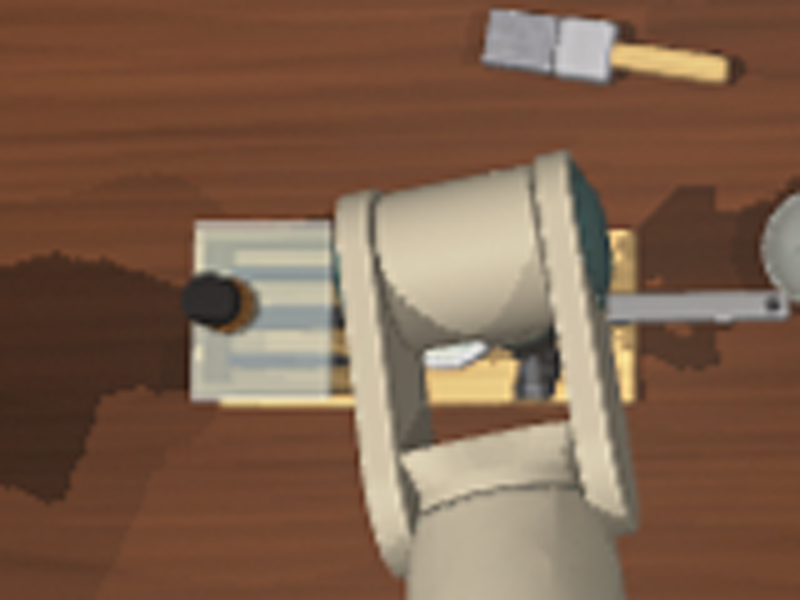

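The lens (410,370) is wholly out in front of the roof edge (450–540, 270–370), still low. Now I lift.

```bash
python3 -m pendant '{"jaw":[0,0,0,0,0],"delta_pos":[[-0.06,0,0],[-0.14,0,0],[-0.24,0,0],[-0.34,0,0],[-0.44,0,0]],"rotation":[[0,0,0],[0,0,0],[0,0,0],[0,0,0],[0,0,0]]}'
python3 -m pendant '{"jaw":[0,0,0,0,0],"delta_pos":[[-0.06,0,0],[-0.1,0,0],[-0.1,0,0],[-0.1,0,0],[-0.1,0,0]],"rotation":[[0,0,0],[0,0,0],[0,0,0],[0,0,0],[0,0,0]]}'
python3 - <<'E'
from h import *
import cv2
o=env.get_obs();print(o["wrist_force"],o["ft_torque"],o["position"])
p,d=env.grab_frame("scene");cv2.imwrite("pics/s5.png",cv2.resize(p[60:240,200:430],None,fx=3.3,fy=3.3,interpolation=cv2.INTER_CUBIC))
M=R.from_euler("xyz",o["tcp_rot"],degrees=True).as_matrix()
D=np.array([.600,-.234]);u=np.array([.0176,.9998]);T=np.r_[D-.075*u,o["position"][2]];print(T,(M.T@(T-o["position"])/.25).round(4))
E
```

```text
t: 9.1
position: [0.5527, 0.1346, 0.2143]
tcp_rot: [96.7, 89.9, 5.8]
wrist_force: [0.3, 0.5, -3.5]
gripper_width: 0.202
t: 9.6
position: [0.5523, 0.1343, 0.2352]
tcp_rot: [-78.3, 89.8, -169.2]
wrist_force: [0.9, -0.4, -4.4]
gripper_width: 0.198
[ 0.91895751 -0.38388991 -4.40929925] [-0.01272951  0.00158804  0.01630828] [0.5522832  0.13434243 0.23520088]
[ 0.59868    -0.308985    0.23520088] [4.0000e-04 2.1180e-01 1.7704e+00]
```

View pics/s5.png

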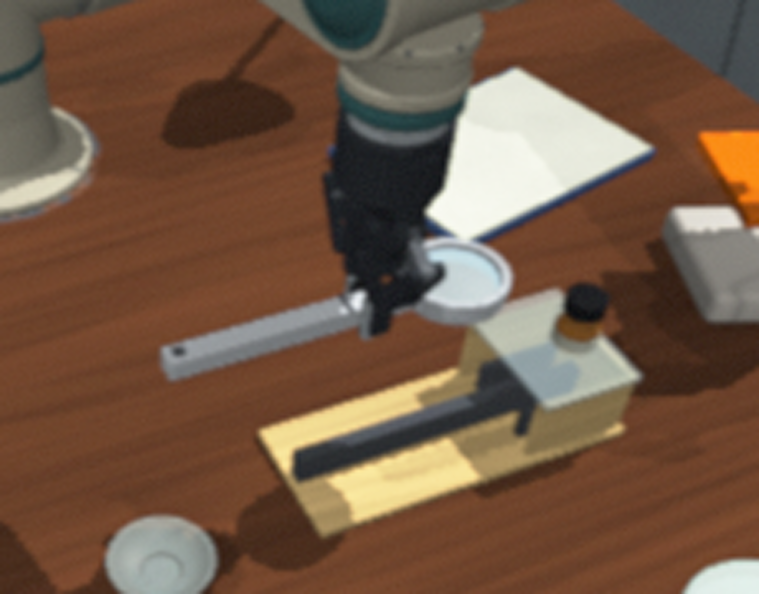

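The arm is lifted and level: bar from (165,360) to the lens (460,280), and the rail is empty. I carry it across to the stage.

```bash
python3 -m pendant '{"jaw":[0,0,0,0,0],"delta_pos":[[0,0.008,0.06],[0,0.019,0.15],[0,0.03,0.25],[0,0.042,0.35],[0,0.054,0.45]],"rotation":[[0,0,0],[0,0,0],[0,0,0],[0,0,0],[0,0,0]]}'
python3 -m pendant '{"jaw":[0,0,0,0,0],"delta_pos":[[0,0.012,0.1],[0,0.024,0.2],[0,0.036,0.3],[0,0.048,0.4],[0,0.06,0.5]],"rotation":[[0,0,0],[0,0,0],[0,0,0],[0,0,0],[0,0,0]]}'
python3 -m pendant '{"jaw":[0,0,0,0,0],"delta_pos":[[0,0.012,0.1],[0,0.024,0.2],[0,0.036,0.3],[0,0.048,0.4],[0,0.06,0.5]],"rotation":[[0,0,0],[0,0,0],[0,0,0],[0,0,0],[0,0,0]]}'
python3 -m pendant '{"jaw":[0,0,0,0,0],"delta_pos":[[0,0.012,0.1],[0,0.022,0.19],[0,0.032,0.26],[0,0.038,0.31],[0,0.038,0.32]],"rotation":[[0,0,0],[0,0,0],[0,0,0],[0,0,0],[0,0,0]]}'
python3 -m pendant '{"jaw":[0,0,0],"delta_pos":[[0,0,0],[0,0,0],[0,0,0]],"rotation":[[0,0,0],[0,0,0],[0,0,0]]}'
cat > look.py <<'E'
from h import *
import cv2,sys
k=sys.argv[1]
o=env.get_obs();p0=o["position"];M=R.from_euler("xyz",o["tcp_rot"],degrees=True).as_matrix();print(o["t"],p0,o["wrist_force"],o["ft_torque"])
g=p0+M[:,0]*.054;print("grasp",g)
for c in("scene","top"):
    p,d=env.grab_frame(c);cv2.imwrite(f"pics/{c}{k}.png",p);np.save(f"{c}{k}d.npy",d)
    for n,z in(("lens_centre",g[2]),("bar_end",g[2]),("lens_arm",g[2]),("dish_rim",.07)):
        print(c,n,[(np.round(r["uv"],1),atz(c,r["uv"],z).round(4),round(r["confidence"],2)) for r in env.place_of(n,c)[:2]])
E
python3 look.py 6
```

```text
t: 10.15
position: [0.5644, 0.0199, 0.2363]
tcp_rot: [-64.0, 89.9, -154.9]
wrist_force: [1.0, -0.6, -3.5]
gripper_width: 0.2
t: 10.65
position: [0.5774, -0.1054, 0.2363]
tcp_rot: [-79.3, 89.9, -170.2]
wrist_force: [0.5, -0.4, -5.0]
gripper_width: 0.201
t: 11.15
position: [0.5904, -0.2306, 0.2362]
tcp_rot: [-94.6, 89.9, 174.6]
wrist_force: [0.2, 0.3, -5.4]
gripper_width: 0.198
t: 11.65
position: [0.5986, -0.3106, 0.2361]
tcp_rot: [-95.8, 89.9, 173.3]
wrist_force: [-0.2, 0.2, -4.7]
gripper_width: 0.2
t: 11.95
position: [0.5994, -0.308, 0.2371]
tcp_rot: [118.7, 90.0, 27.9]
wrist_force: [-0.0, 0.7, -4.1]
gripper_width: 0.204
11.95 [ 0.59937968 -0.30795769  0.23707502] [-0.005642   0.7002569 -4.1453089] [-0.00047404 -0.01601701  0.06752622]
grasp [ 0.59938742 -0.30795358  0.18307503]
scene lens_centre [(array([161. , 218.5]), array([ 0.6091, -0.2404,  0.1831]), 0.64)]
scene bar_end [(array([ 40.8, 254.7]), array([ 0.6041, -0.4632,  0.1831]), 0.68), (array([163.8, 214.3]), array([ 0.6007, -0.2327,  0.1831]), 0.28)]
scene lens_arm [(array([123.9, 227.1]), array([ 0.6011, -0.3121,  0.1831]), 0.56)]
scene dish_rim [(array([171.6, 244.7]), array([ 0.5967, -0.2363,  0.07  ]), 0.6)]
top lens_centre [(array([326.1, 166.2]), array([ 0.6044, -0.2273,  0.1831]), 0.76)]
top bar_end []
top lens_arm []
top dish_rim [(array([320.8, 175.6]), array([ 0.5928, -0.2293,  0.07  ]), 0.65)]
```

```bash
python3 - <<'E'
from h import *
import cv2
a=cv2.imread("pics/scene6.png")[170:310,20:240];cv2.imwrite("pics/s6c.png",cv2.resize(a,None,fx=3.6,fy=3.6,interpolation=cv2.INTER_CUBIC))
t0=cv2.imread("pics/top0.png")[140:210,280:370];s0=cv2.imread("pics/scene0.png")[215:285,130:220]
A=[]
for im,c,off in((t0,"top",(280,140)),(s0,"scene",(130,215))):
    k=5;b=cv2.resize(im,None,fx=k,fy=k,interpolation=cv2.INTER_CUBIC)
    th=np.linspace(0,6.283,80)
    for r,z,col in((.042,.07,(0,255,0)),):
        q=np.array([proj(c,[.6+r*np.cos(t),-.234+r*np.sin(t),z]) for t in th]);cv2.polylines(b,[((q-off+.5)*k).astype(int)],True,col,1)
    A.append(b)
cv2.imwrite("pics/d0.png",np.hstack(A)[:, :900][:, :900] if 0 else cv2.resize(np.hstack(A),(800,311)))
E
```

```text
(no output)
```

View pics/s6c.png

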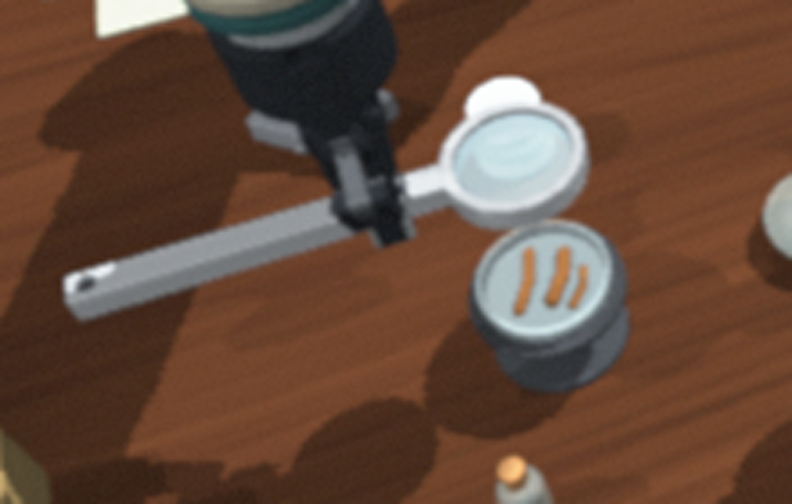

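View pics/d0.png

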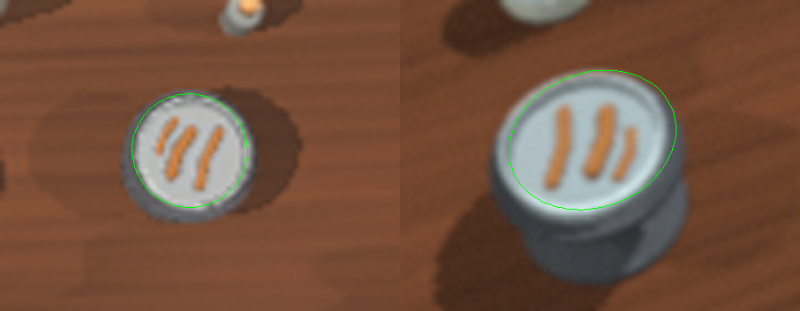

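The scene picture shows the arm level, lens at crop (515,160), dish at (550,285). The projected dish circle fits the top picture; it sits ~2 px right in the scene picture (few mm calibration bias). Descending to about 60 mm above the rim.

```bash
python3 -m pendant '{"jaw":[0,0,0,0,0],"delta_pos":[[0.04,0,0],[0.09,0,0],[0.14,0,0],[0.18,0,0],[0.205,0,0]],"rotation":[[0,0,0],[0,0,0],[0,0,0],[0,0,0],[0,0,0]]}'
python3 -m pendant '{"jaw":[0,0,0,0,0],"delta_pos":[[0,0,0],[0,0,0],[0,0,0],[0,0,0],[0,0,0]],"rotation":[[0,0,0],[0,0,0],[0,0,0],[0,0,0],[0,0,0]]}'
python3 look.py 7
python3 - <<'E'
from h import *
import cv2
o=env.get_obs();p=o["position"];M=R.from_euler("xyz",o["tcp_rot"],degrees=True).as_matrix()
L=p+M[:,0]*.054-M[:,2]*.075;print("lens",L)
A=[]
for c,(x,y,w,h) in(("top",(270,130,110,80)),("scene",(110,190,110,80))):
    P=cloud(c,np.load(f"{c}7d.npy"));d=np.load(f"{c}7d.npy")
    m=(d>0)&(np.hypot(P[...,0]-L[0],P[...,1]-L[1])<.06)&(P[...,2]>.1)&(P[...,2]<.15)&(P[...,1]>L[1]-.03)
    Q=P[m];(a,b),r=cv2.minEnclosingCircle(Q[:,:2].astype(np.float32));print(c,"lens circ",a,b,r,Q[:,2].max(),np.median(Q[:,2]))
    k=7;b=cv2.resize(cv2.imread(f"pics/{c}7.png")[y:y+h,x:x+w],None,fx=k,fy=k,interpolation=cv2.INTER_CUBIC)
    th=np.linspace(0,6.283,80)
    for C,r,col in(([.6,-.234,.07],.042,(0,255,0)),(L+[0,0,.009],.04,(0,0,255))):
        q=np.array([proj(c,C+r*np.array([np.cos(t),np.sin(t),0])) for t in th]);cv2.polylines(b,[((q-(x,y)+.5)*k).astype(int)],True,col,1)
    cv2.imwrite(f"pics/o7{c}.png",b)
E
```

```text
t: 12.95
position: [0.5988, -0.3086, 0.1834]
tcp_rot: [-117.7, 89.9, 151.5]
wrist_force: [0.1, -0.7, -4.5]
gripper_width: 0.203
t: 13.45
position: [0.5994, -0.3089, 0.1862]
tcp_rot: [57.2, 89.9, -33.7]
wrist_force: [-0.3, 0.8, -4.5]
gripper_width: 0.197
13.45 [ 0.59935458 -0.30887392  0.18622263] [-0.26342168  0.83642016 -4.53515527] [ 0.02655056 -0.05665903 -0.01318968]
grasp [ 0.59939751 -0.30890252  0.13222265]
scene lens_centre [(array([167.2, 231.6]), array([ 0.6057, -0.2367,  0.1322]), 0.97), (array([169.6, 246. ]), array([ 0.6432, -0.2409,  0.1322]), 0.7)]
scene bar_end [(array([ 56.5, 265.9]), array([ 0.6003, -0.4563,  0.1322]), 0.71)]
scene lens_arm [(array([132.2, 242.2]), array([ 0.6033, -0.3097,  0.1322]), 0.73)]
scene dish_rim [(array([170.1, 242.3]), array([ 0.589 , -0.2378,  0.07  ]), 0.66), (array([372.1, 165. ]), array([0.5608, 0.3377, 0.07  ]), 0.6)]
top lens_centre [(array([322.7, 168.3]), array([ 0.6067, -0.2258,  0.1322]), 0.63), (array([330.9, 138.3]), array([ 0.7001, -0.2548,  0.1322]), 0.61)]
top bar_end []
top lens_arm []
top dish_rim [(array([320.2, 174.5]), array([ 0.5965, -0.2275,  0.07  ]), 0.72)]
lens [ 0.60031747 -0.23382254  0.13165331]
top lens circ 0.6011393666267395 -0.23245543241500854 0.039725665003061295 0.14350418030175605 0.13682974229613198
scene lens circ 0.6006957292556763 -0.23647791147232056 0.04091385379433632 0.1431651840455247 0.13810805079378563
```

View pics/o7top.png

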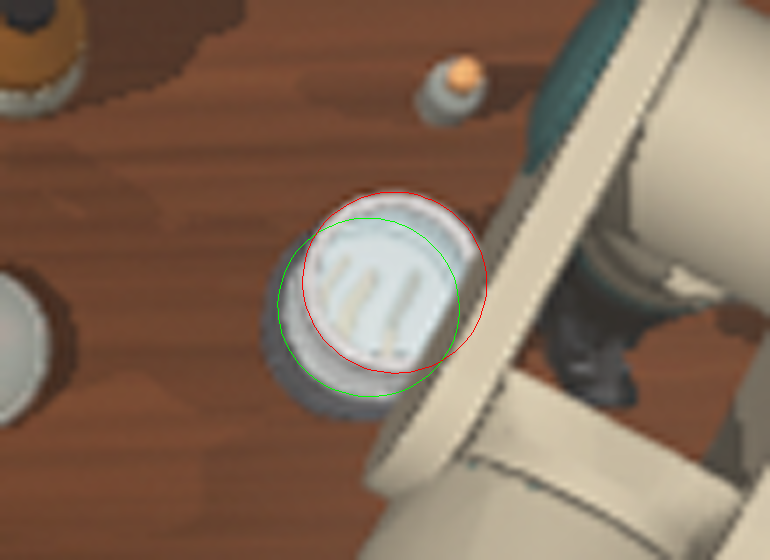

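View pics/o7scene.png

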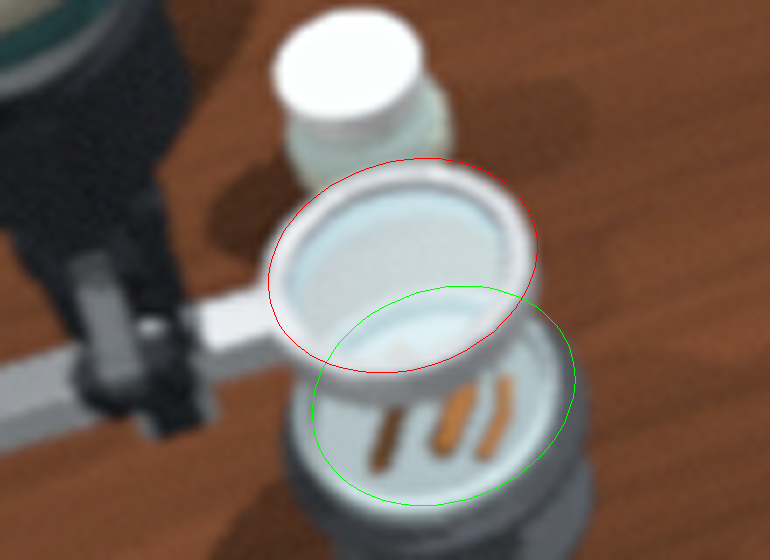

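Both overlays agree: the lens ring (red) fits, and the dish (green) fits in the top view and is about 2 px off in the scene view. That puts the relative error at no more than about 5 mm. One level and stillness check, then hand in.

```bash
python3 - <<'E'
from h import *
o=env.get_obs();p=o["position"];M=R.from_euler("xyz",o["tcp_rot"],degrees=True).as_matrix();u=-M[:,2]
g=p+M[:,0]*.054
d=np.load("scene7d.npy");P=cloud("scene",d);s=(P-g)@u;w=(P-g)@M[:,1]
m=(d>0)&(np.abs(w)<.006)&(s>-.15)&(s<-.04)&(P[...,2]>.12)&(P[...,2]<.16);m&=P[...,2]>.133
a=np.polyfit(s[m],P[...,2][m],1);print(m.sum(),"bar top slope deg",np.degrees(np.arctan(a[0])),a[1])
d2=d;w2=(P-g)@M[:,1]
m=(d>0)&(s<-.1)&(np.abs(w)<.02)&(P[...,2]>.12)&(P[...,2]<.16);print("bar end s",s[m].min())
print(np.abs(o["joint_vel"]).max(), o["gripper_width"])
p0,dd=env.grab_frame("scene");P=cloud("scene",dd)
for n in("roof_jar","squat_jar","amber_bottle","vial","petri","brush","sample_tin"):
    r=env.regions_of(n,"scene")
    if r: print(n,np.median(P[r[0]["mask"]&(dd>0)],0).round(3))
E
```

```text
279 bar top slope deg 0.057729014876235024 0.14074494245634697
bar end s -0.15762608283599408
0.09323959137221673 0.19947135087857507
roof_jar [0.564 0.331 0.109]
squat_jar [ 0.446 -0.231  0.053]
amber_bottle [ 0.752 -0.088  0.085]
vial [ 0.718 -0.288  0.037]
petri [ 0.585 -0.046  0.014]
brush [0.738 0.114 0.018]
sample_tin [0.564 0.246 0.013]
```

```bash
python3 - <<'E'
from cell import env
print(env.job_done())
E
```

```text
the job is handed in; nothing more can be done
None
```

I gripped the lens arm between its ribs and drew it about 107 mm out along the rail, raised only about 3 mm. I then lifted it, carried it over to the dish, and handed in at about 14 s while holding it there.

**Last checks:**
- **Lens position:** it is about 62 mm above the dish rim and centred within about 5 mm. The two cameras disagree by a few mm on where the dish is, which is inside the 16 mm limit.
- **Level and grip:** the bar is within about 0.1° of level. The fingers hold it about 3 mm from the balance point, judging by the bar end.
- **At rest, carried alone:** joint speeds were near zero. The wrist force was about 4.5 N and the moment near zero, which fits the arm's weight alone.
- **Bystanders:** six of the seven measured within about 5 mm of where they started. The sample tin was mistaken for the rack in the last picture, so it has no final reading, but the arm never went near it.

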